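# Back off a knurled clamp ring two turns and push the freed bar home

## Robot

A 6-joint arm with a two-finger parallel gripper is mounted at the origin on the work surface; the furniture and walls round the work are solid. World frame = base frame: x ahead of the robot, y to its left, z up, the work surface at z = 0. Lengths are in m, angles in rad, forces in N, time in s.
With the tool pointing down it reaches from about 0.4 to 0.825 m from the base axis. Payload 7 kg.
Tool frame: the origin (TCP) lies midway between the tips of the shut fingers; the grasp point (between the pads) lies 19 mm behind it; z points along the fingers, y is the line along which they close (so a half turn about z gives the same grasp; the last joint's range is limited). The gripper opens to 88 mm and grips with 3 to 60 N. Pads are 19 mm wide; open, the fingers measure 130 mm over their backs; the gripper's body (78 mm by 193 mm) begins 47 mm behind the grasp point.
Start: joints at [1.603, 0.359, 0.012, 0, -1.224, -0.288], TCP at [0.171, 0.653, 0.227] pointing down, gripper open.
Joint ranges: [-3.07, 3.07], [-1.43, 2.12], [-1.02, 1.25], [-3.03, 1.67], [-3.05, -0], [-3.03, 3.03]. Speed limits (rad/s): [2.39, 2.39, 3.01, 3.14, 3.14, 3.14].

## Interface

Orientations are given as [roll, pitch, yaw] about the fixed x, y, z axes, in that order (R = Rz(yaw) Ry(pitch) Rx(roll)).
In Python, from station import monitor, viewer, arm gives the robot as it stands.
- The arm moves only by the tool move_arm, never from a script. Its argument "deltas" is a list that holds one entry, the list of rows, each a list of 7 numbers: the turn, a rotation vector about the tool's x, y, z in degrees, then the shift along the tool's x, y, z in m, then the finger opening in m, from 0 to 0.0876. A call has 1 to 12 rows; each row is the pose to reach, as a shift and turn from the pose commanded when the call began, along the tool's axes at that moment; what a row does not reach only later rows make up. A row lasts 1/12 s, in which the tool goes at most 41.7 mm and 7.16 degrees, less where a joint would pass 70% of its speed; a pose out of reach is approached as far as the arm can. A call with a gripper value outside its range is refused whole. The fingers move at their own pace and stop on an object; "force" is the grip in N (left out, the last holds). Time passes only in rows, so rows that repeat a pose let the fingers close. It gives the time, the measured TCP pose, the force and the opening at its end, in the units of the state.
- monitor.get_state(): the state, without advancing time (a new reading comes with each control period).
- viewer.grab_frame(name): name is "side" or "top" or "wrist"; returns a dict with "frame" (384x512x3 uint8, blue, green, red), "vfov" (degrees; the focal length in pixels is half the picture's height over the tangent of half this angle, whatever the lens; pixels are square), "cx", "cy" (the principal point, pixels), "D" ([k1, k2, p1, p2, k3] as OpenCV has them; the pictures are not rectified), "xyz" and "orientation" of the camera in the world; the wrist camera has in their place "hand_eye" (4x4, takes a point from camera to tool coordinates, whose origin is the TCP and whose axes are the flange's). Camera axes: x right, y down, z forward; pixel columns grow to the right and rows downward; lengths in m; the calibration is good to about 2 mm. A picture is of the moment at which its call begins: read the wrist's pose just before it. There is no depth.
- arm.job_done(): hands the job in, once; it reports no verdict.
The state is a dict: "t": time; "q": joint angles; "qd": joint speeds; "joint_efforts": joint torques, N m; "eef_pos": TCP position; "ee_rot": TCP orientation; "force": force on the tool from outside, world axes, zero at the start; "moment": the same for the moment, N m; "width": finger opening in m.
Only numpy, scipy, OpenCV 4.12 (cv2) and the standard library are available. Lean on these libraries where they do the work, as an engineer would, in place of code of your own. Each camera call takes 0.05 s, during which the arm holds its last target. There are 200 camera calls.

## Task

With shut fingertips, roll the knurled steel ring on top of the blue-bridged hold-down clamp anticlockwise (seen from above) for two full turns, so that its yellow dot comes back to the white pointer line for the second time. Then push the freed wooden bar by its free end along its channel until it meets the end stop. Do not grip or lift anything, do not shift the bar before the ring has been backed off, and leave the things standing round the clamp where they are.

Things in the scene. Friction and masses are not known exactly. Their poses are not given: they have to be found in the camera images.
- jig: hold-down clamp fixed to the bench; plywood base 135 x 178 x 12 mm. Origin on the bench top (z = 0) under the ring's axis. +y: along the channel from the bar's free end to the end stop; -x: from the ring's axis to the pointer line. Channel guides: tops at z = 26 mm. Posts at x = +-52 mm carry a blue bridge 140 (x) by 30 mm (y), top z = 80 mm. The base ends at jig y = -91 mm.
- ring_center (a point): point on the vertical axis of the knurled steel ring, half-way up its rim (z = 95 mm). Ring: 90 mm across, rim z = 84 to 106 mm with 36 upright ribs 2 mm proud. A 12 mm spindle on the axis ends at z = 115 mm, 12 mm higher after two turns. The ring keeps its height; about 1 N along the rim turns it by friction (0.03 N m), and it stays where left.
- ring (a joint): turn of the ring, rad, growing anticlockwise seen from above; 0 = fully tight, yellow dot at the pointer; at the start 0.05 to 0.25; 12.57 = two full turns. It turns on beyond that, to 22, so the turns must be counted. The spindle's foot presses on the bar until about 0.4 and rises 6 mm a turn.
- ring_dot (a point): yellow dot (11 mm) on the top face of the ring, 36 mm from its axis; turns with the ring
- pointer (a point): middle of the white pointer line (18 x 4 mm) on top of the bridge, 58.5 mm from the ring's axis towards jig -x
- bar_end (a point): centre of the free end face of the square wooden bar (31 x 31 x 165 mm, 60 to 115 g): the end to push. The bar lies on the jig's base in the channel, underside z = 12 mm, this point z = 27.5 mm, and sticks out past the base. Its far end, under the ring, is 165 mm from here along jig +y. To be home it must slide 28 to 43 mm.
- bar_mid (a point): centre of the wooden bar, half-way along and half-way up
- stop_face (a point): centre of the end stop's face that the bar's far end shall meet, 65 mm from the ring's axis along jig +y, at the bar's mid-height. When home, bar_end is 165 mm from here.
- sanding_block: bystander: cork sanding block 60 x 97 x 26 mm, loose beyond the clamp; origin under its centre
- wax_tin: bystander: round olive-yellow tin, 69 mm across, 59 mm high, loose; origin under its centre
- block_tall: bystander: upright sawn wooden block 44 x 45 x 68 mm, loose; origin under its centre
There are look-alikes about, which are no part of the job. Of the things that look like the part that bears bar_end, the smallest one is meant.

How it is judged:
On the way, in this order (a step that is already met when the one before it is completed fails the run):
1. the ring is backed off two full turns from tight, give or take 25 degrees (value of joint ring between 12.13 and 13.01 rad), for 0.2 s.
2. the bar is pushed home to the end stop (y of bar_end in the frame of jig above -0.103 m), for 0.2 s.
At the end, for the whole second after the job is handed in: The ring stands two full turns out from tight (within 25 degrees, dot at the pointer), and the bar lies flat in its channel, at rest, its far end within 3 mm of the end stop (all of step 1 and y of bar_end in the frame of jig above -0.103 m and horizontal distance between bar_mid and stop_face below 0.0855 m and height (world z) of bar_mid below 0.032 m and linear speed of bar below 0.01 m/s); the robot touches nothing.
It fails at once if the bar is shifted more than 6 mm before the ring is backed off two turns (distance of bar_mid from where it was at the start of the episode above 0.006 m and value of joint ring below 12.13 rad).
It fails at once if the bar is lifted or tipped out of its channel (its middle or end more than 12 mm up) (height (world z) of any of bar_mid, bar_end above 0.0395 m).
It fails at once if the sanding block is moved more than 15 mm (distance of sanding_block from where it was at the start of the episode above 0.015 m).
It fails at once if the tin is moved more than 15 mm (distance of wax_tin from where it was at the start of the episode above 0.015 m).
It fails at once if the tall block is moved more than 15 mm (distance of block_tall from where it was at the start of the episode above 0.015 m).
It also fails if it takes over 72 s, if anything falls off the work surface, if the arm or the gripper's body presses on something with over 40 N, if the wrist force passes 120 N, or if a joint passes its speed limit or range.

## Working session

There is one attempt and no reset: what is moved stays moved. The work goes in short steps, Python scripts to look and compute and a tool call to move; the robot and the scene stay as the last step left them, time stands still between calls to the robot, and variables do not carry over. Pictures are saved under pics/ and viewed, on a budget of 10 in all, crops included, one or two more only if the job needs it, and the job is handed in when it is done.

Besides the shell and the picture viewer there is one more tool, called after ">>>" by a JSON object that holds its "name" and its "arguments", one argument or row to a line. move_arm: Moves the arm, as the interface text tells. Its arguments: {"type":"object","properties":{"deltas":{"type":"array","items":{"type":"array","items":{"type":"array","items":{"type":"number"}}}},"force":{"type":"number"}},"required":["deltas"]}

```bash
mkdir -p pics
cat > h.py <<'E'
import numpy as np,cv2
from scipy.spatial.transform import Rotation as R
from station import monitor,viewer,arm
def grab(n,fn=None):
    s=monitor.get_state(); f=viewer.grab_frame(n)
    if fn: cv2.imwrite('pics/'+fn,f['frame'])
    h=f['frame'].shape[0]; fl=h/2/np.tan(np.radians(f['vfov'])/2)
    K=np.array([[fl,0,f['cx']],[0,fl,f['cy']],[0,0,1]])
    if 'hand_eye' in f:
        T=np.eye(4);T[:3,:3]=R.from_euler('xyz',s['ee_rot']).as_matrix();T[:3,3]=s['eef_pos'];T=T@np.array(f['hand_eye'])
    else:
        T=np.eye(4);T[:3,3]=f['xyz'];o=np.array(f['orientation']);T[:3,:3]=o if o.shape==(3,3) else R.from_euler('xyz',o).as_matrix()
    c=dict(K=K,D=np.array(f['D'],float),T=T); np.savez('cam_'+n+'.npz',**c); return f['frame'],c
def load(n): return dict(np.load('cam_'+n+'.npz'))
def onz(c,uv,z):
    p=cv2.undistortPoints(np.array([[uv]],float),c['K'],c['D'])[0,0]
    d=c['T'][:3,:3]@np.array([p[0],p[1],1]);o=c['T'][:3,3];return o+d*(z-o[2])/d[2]
def proj(c,P):
    Ti=np.linalg.inv(c['T']);return cv2.projectPoints(np.array(P,float).reshape(-1,3),cv2.Rodrigues(Ti[:3,:3])[0],Ti[:3,3],c['K'],c['D'])[0][:,0]
E
python3 - <<'E'
from h import *
for n in('top','side','wrist'):
    f,c=grab(n,n+'0.png');print(n,c['T'].round(3).tolist(),c['K'][0,0].round(1),c['D'].round(3))
s=monitor.get_state();print(s)
a=[cv2.imread(f'pics/{n}0.png') for n in('top','side')]
cv2.imwrite('pics/a.png',cv2.resize(a[0],(800,600),interpolation=cv2.INTER_CUBIC))
E
```

```text
top [[-0.02, -0.997, 0.069, 0.48], [-1.0, 0.02, 0.005, -0.058], [-0.007, -0.068, -0.998, 1.13], [0.0, 0.0, 0.0, 1.0]] 416.8 [-0.025  0.     0.     0.     0.   ]
side [[0.857, -0.163, 0.488, -0.066], [-0.514, -0.315, 0.798, -1.066], [0.024, -0.935, -0.354, 0.561], [0.0, 0.0, 0.0, 1.0]] 457.0 [-0.189  0.     0.     0.     0.   ]
wrist [[-0.252, -0.926, -0.282, 0.246], [-0.968, 0.242, 0.073, 0.632], [0.001, 0.292, -0.957, 0.384], [0.0, 0.0, 0.0, 1.0]] 302.5 [-0.033  0.     0.     0.     0.   ]
{'t': 0.15, 'q': array([ 1.60311030e+00,  3.59237430e-01,  1.12910461e-02, -2.17862421e-04,
       -1.22412341e+00, -2.88106283e-01]), 'qd': array([ 4.37797054e-04, -3.26235256e-03,  4.16134623e-03,  2.57813338e-03,
       -7.82622946e-04, -4.55661650e-06]), 'joint_efforts': array([-1.55900823e-03, -5.83273566e+01,  2.93291867e+01,  7.00127319e+00,
        8.82699533e-03, -1.01587855e-04]), 'eef_pos': array([0.1707247 , 0.65267839, 0.22584425]), 'ee_rot': array([ 3.14031347e+00, -1.65476242e-04, -2.55866361e-01]), 'force': array([ 0.14708446, -0.58511843,  0.77962334]), 'moment': array([ 0.00761914,  0.0232552 , -0.04102187]), 'width': 0.08761842600811147}
```

View pics/a.png

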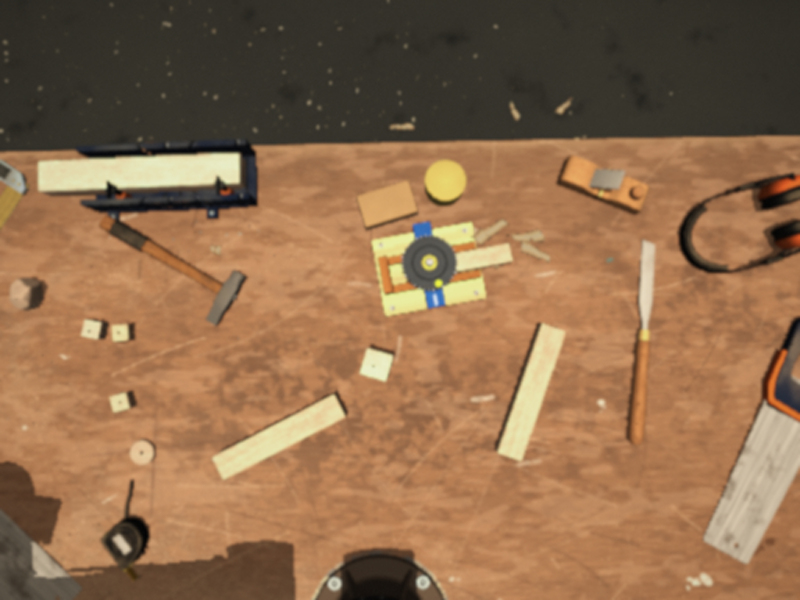

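View pics/side0.png

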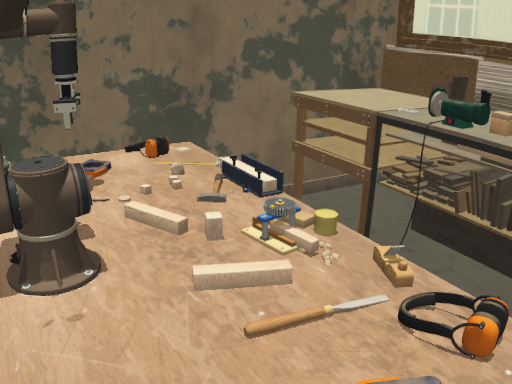

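The top view, in its 800x600 enlargement, shows:
- ring centre about (430,262)
- dot (438,283)
- pointer (435,299)
- bar free end (512,253)
- tin (445,181), sanding block (388,204), tall block (377,364)

The side view confirms the short bar in the clamp, with its free end towards -y.

Run:
```python
from h import *
c=load('top');k=.64
P=lambda u,v,z:onz(c,(u*k,v*k),z)
r=P(430,262,.106);p=P(435,299,.08);d=P(438,283,.106);b=P(512,254,.035)
for n,v in zip('ring ptr dot bar'.split(),(r,p,d,b)):print(n,v.round(4))
print('ptr dist',np.linalg.norm((p-r)[:2]),'dot',np.linalg.norm((d-r)[:2]),np.degrees(np.arctan2(*(d-r)[1::-1])))
ex=(r-p)[:2];print('yaw ptr',np.degrees(np.arctan2(ex[1],ex[0])))
e=(r-b)[:2];print('bar dir->y',np.degrees(np.arctan2(e[1],e[0]))-90,np.linalg.norm(e))
for n,u,v,z in(('tin',445,181,.059),('sand',388,204,.026),('tall',377,364,.068)):print(n,P(u,v,z).round(3))
f=cv2.imread('pics/top0.png')[130:215,225:345]
cv2.imwrite('pics/b.png',cv2.resize(f,None,fx=6,fy=6,interpolation=cv2.INTER_CUBIC))
```

```text
ring [ 0.6013 -0.0948  0.106 ]
ptr [ 0.5442 -0.1025  0.08  ]
dot [ 0.5678 -0.1067  0.106 ]
bar [ 0.6206 -0.2364  0.035 ]
ptr dist 0.05766828036974648 dot 0.035603209611967605 -160.52578026400707
yaw ptr 7.637772051869345
bar dir->y 7.745815434800619 0.14285223695034213
tin [ 0.742 -0.125  0.059]
sand [ 0.712 -0.028  0.026]
tall [ 0.441 -0.007  0.068]
```

View pics/b.png

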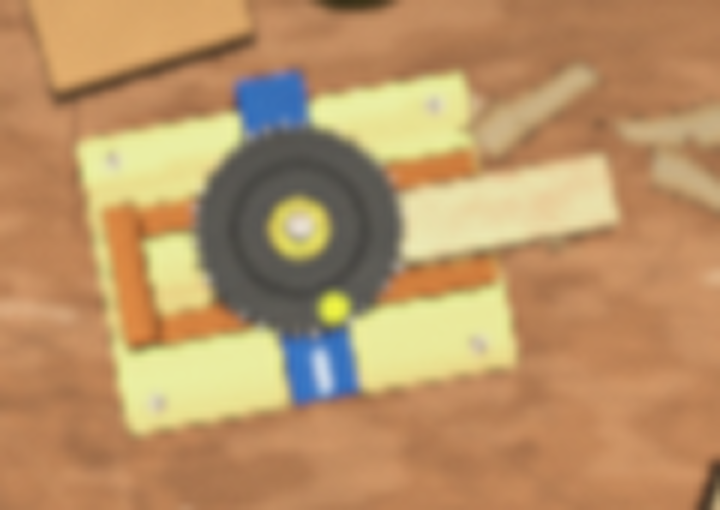

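```bash
cat > m.py <<'E'
import numpy as np,json,os
from scipy.spatial.transform import Rotation as R
C=np.array([.601,-.095])
F='cmd.json'
def get():
    if os.path.exists(F): return json.load(open(F))
    return [.171,.653,.227,-14.66]
def rot(y): return R.from_euler('xyz',[180,0,y],degrees=True).as_matrix()
def orb(phi,r,z): p=np.radians(phi);return [C[0]+r*np.cos(p),C[1]+r*np.sin(p),z,phi-180]
def rows(W,ro=4):
    s=get();out=[]
    for w in W:
        d=rot(s[3]).T@(np.array(w[:3])-s[:3]);out.append([0,0,round(-(w[3]-s[3]),1)]+[float(x) for x in d.round(ro)]+[0])
    l=out[-1];p=np.array(s[:3])+rot(s[3])@l[3:6]
    json.dump([*p.tolist(),s[3]-l[2]],open(F,'w'))
    print(json.dumps([out]).replace('0.0,','0,'));
E
python3 - <<'E'
from m import *
g=np.array(orb(-38,.08,.2));s=np.array(get())
for a,b in((0,.34),(.34,.68),(.68,1)):
    rows([(s+(g-s)*b).tolist()],3)
E
```

```text
[[[0, 0, 69.1, 0.231, 0.22, 0.009, 0]]]
[[[0, 0, 69.2, 0.287, -0.137, 0.009, 0]]]
[[[0, 0, 65.0, -0.024, -0.299, 0.009, 0]]]
```

>>> {"name": "move_arm", "arguments": {
  "deltas": [
    [[0, 0, 69.1, 0.231, 0.22, 0.009, 0], [0, 0, 69.1, 0.231, 0.22, 0.009, 0], [0, 0, 69.1, 0.231, 0.22, 0.009, 0], [0, 0, 69.1, 0.231, 0.22, 0.009, 0], [0, 0, 69.1, 0.231, 0.22, 0.009, 0], [0, 0, 69.1, 0.231, 0.22, 0.009, 0], [0, 0, 69.1, 0.231, 0.22, 0.009, 0], [0, 0, 69.1, 0.231, 0.22, 0.009, 0], [0, 0, 69.1, 0.231, 0.22, 0.009, 0], [0, 0, 69.1, 0.231, 0.22, 0.009, 0], [0, 0, 69.1, 0.231, 0.22, 0.009, 0], [0, 0, 69.1, 0.231, 0.22, 0.009, 0]]
  ]
}}

```text
t: 1.15
eef_pos: [0.3387, 0.3816, 0.2175]
ee_rot: [3.142, -0.0, -1.459]
force: [0.6, 0.5, 0.2]
width: 0.013
```

>>> {"name": "move_arm", "arguments": {
  "deltas": [
    [[0, 0, 69.2, 0.287, -0.137, 0.009, 0], [0, 0, 69.2, 0.287, -0.137, 0.009, 0], [0, 0, 69.2, 0.287, -0.137, 0.009, 0], [0, 0, 69.2, 0.287, -0.137, 0.009, 0], [0, 0, 69.2, 0.287, -0.137, 0.009, 0], [0, 0, 69.2, 0.287, -0.137, 0.009, 0], [0, 0, 69.2, 0.287, -0.137, 0.009, 0], [0, 0, 69.2, 0.287, -0.137, 0.009, 0], [0, 0, 69.2, 0.287, -0.137, 0.009, 0], [0, 0, 69.2, 0.287, -0.137, 0.009, 0], [0, 0, 69.2, 0.287, -0.137, 0.009, 0], [0, 0, 69.2, 0.287, -0.137, 0.009, 0]]
  ]
}}

```text
t: 2.15
eef_pos: [0.506, 0.1116, 0.2083]
ee_rot: [-3.142, -0.0, -2.664]
force: [-0.4, -0.5, -0.6]
width: 0.0004
```

>>> {"name": "move_arm", "arguments": {
  "deltas": [
    [[0, 0, 65.0, -0.024, -0.299, 0.009, 0], [0, 0, 65.0, -0.024, -0.299, 0.009, 0], [0, 0, 65.0, -0.024, -0.299, 0.009, 0], [0, 0, 65.0, -0.024, -0.299, 0.009, 0], [0, 0, 65.0, -0.024, -0.299, 0.009, 0], [0, 0, 65.0, -0.024, -0.299, 0.009, 0], [0, 0, 65.0, -0.024, -0.299, 0.009, 0], [0, 0, 65.0, -0.024, -0.299, 0.009, 0], [0, 0, 65.0, -0.024, -0.299, 0.009, 0], [0, 0, 65.0, -0.024, -0.299, 0.009, 0], [0, 0, 65.0, -0.024, -0.299, 0.009, 0], [0, 0, 65.0, -0.024, -0.299, 0.009, 0]]
  ]
}}

```text
t: 3.15
eef_pos: [0.6633, -0.1431, 0.1997]
ee_rot: [3.142, 0.0, 2.486]
force: [-1.3, 0.5, 0.4]
width: 0.0004
```

Run:
```python
from h import *; import m
f,c=grab('wrist','w1.png');s=monitor.get_state()
print(s['eef_pos'],np.degrees(s['ee_rot']),s['q'].round(2),s['width'],m.get())
cv2.imwrite('pics/w1b.png',cv2.resize(f,(768,576),interpolation=cv2.INTER_CUBIC))
print('pred centre',proj(c,[.601,-.095,.106])*1.5)
m.rows([m.orb(-38,.08,.091)])
m.rows([m.orb(-38,.058,.091)])
```

```text
[ 0.66331715 -0.1430147   0.19984417] [1.79988089e+02 1.17678907e-02 1.42406056e+02] [ 0.07  0.38 -0.02 -0.   -1.17 -2.3 ] 0.0004589430891150454 [0.6634905267302851, -0.14411395550739048, 0.19999999999999998, -217.95999999999998]
pred centre [[379.56463217 134.55206641]]
[[[0, 0, 0, -0.0005, 0.0002, 0.109, 0]]]
[[[0, 0, 0, 0.022, 0, -0, 0]]]
```

View pics/w1b.png

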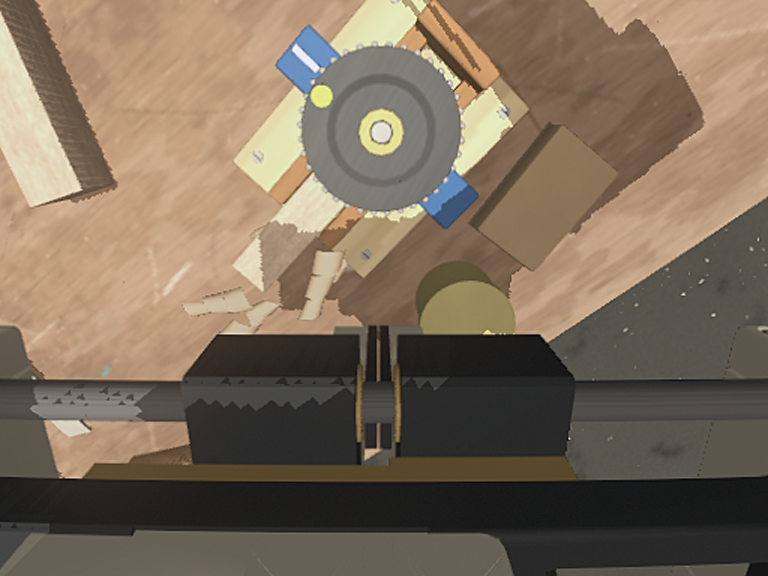

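The wrist view (768x576) shows the ring centre at (381,132), predicted at (380,135), so the centre is good to about 2 mm. The dot is at (321,96) and the pointer at (305,57). The shut fingertips are at (378,330). Next I descend beside the rim.

>>> {"name": "move_arm", "arguments": {
  "deltas": [
    [[0, 0, 0, 0, 0, 0.04, 0], [0, 0, 0, 0, 0, 0.08, 0], [0, 0, 0, 0, 0, 0.1, 0], [0, 0, 0, 0, 0, 0.109, 0], [0, 0, 0, 0, 0, 0.109, 0], [0, 0, 0, 0, 0, 0.109, 0]]
  ]
}}

```text
t: 3.7
eef_pos: [0.6641, -0.1437, 0.0917]
ee_rot: [3.141, 0.001, 2.482]
force: [0.4, -0.5, 0.7]
width: 0.0003
```

>>> {"name": "move_arm", "arguments": {
  "deltas": [
    [[0, 0, 0, 0.006, 0, 0, 0], [0, 0, 0, 0.012, 0, 0, 0], [0, 0, 0, 0.017, 0, 0, 0], [0, 0, 0, 0.02, 0, 0, 0], [0, 0, 0, 0.021, 0, 0, 0], [0, 0, 0, 0.021, 0, 0, 0], [0, 0, 0, 0.021, 0, 0, 0]]
  ]
}}

```text
t: 4.28
eef_pos: [0.6469, -0.1311, 0.0909]
ee_rot: [3.141, 0.0, 2.479]
force: [0.1, 0.1, 0.1]
width: 0.0005
```

>>> {"name": "move_arm", "arguments": {
  "deltas": [
    [[0, 0, 0, 0.001, 0, 0, 0], [0, 0, 0, 0.002, 0, 0, 0], [0, 0, 0, 0.002, 0, 0, 0], [0, 0, 0, 0.002, 0, 0, 0]]
  ]
}}

```text
t: 4.62
eef_pos: [0.6452, -0.13, 0.0904]
ee_rot: [-3.141, -0.0, 2.479]
force: [-0.1, -0.6, 0.7]
width: 0.0006
```

>>> {"name": "move_arm", "arguments": {
  "deltas": [
    [[0, 0, 0, 0.001, 0, 0, 0], [0, 0, 0, 0.002, 0, 0, 0], [0, 0, 0, 0.002, 0, 0, 0], [0, 0, 0, 0.002, 0, 0, 0]]
  ]
}}

```text
t: 4.95
eef_pos: [0.6442, -0.1289, 0.0906]
ee_rot: [3.141, 0.001, 2.479]
force: [3.0, -2.4, -2.2]
width: 0.0006
```

```bash
sed -i 's/^C=.*/C=np.array([.6005,-.0945])/' m.py
python3 - <<'E'
from m import *
y=-217.96;p=np.array([.66349,-.14411,.2])+rot(y)@[.025,0,.109]
json.dump([*p.tolist(),y],open(F,'w'))
phi=-38
print(p,np.hypot(*(p[:2]-C)),np.degrees(np.arctan2(*(p[:2]-C)[::-1])))
rows([orb(-38+4*i,.054,.091) for i in range(1,13)])
E
```

```text
[ 0.64377899 -0.12873222  0.091     ] 0.05518075691874268 -38.34280682469985
[[[0, 0, -4.0, 0.0013, 0.0041, 0, 0], [0, 0, -8.0, 0.0017, 0.0078, 0, 0], [0, 0, -12.0, 0.0024, 0.0116, 0, 0], [0, 0, -16.0, 0.0033, 0.0152, 0, 0], [0, 0, -20, 0.0044, 0.0188, 0, 0], [0, 0, -24.0, 0.0058, 0.0223, 0, 0], [0, 0, -28.0, 0.0075, 0.0257, 0, 0], [0, 0, -32.0, 0.0094, 0.029, 0, 0], [0, 0, -36.0, 0.0115, 0.0321, 0, 0], [0, 0, -40, 0.0138, 0.0351, 0, 0], [0, 0, -44.0, 0.0163, 0.0379, 0, 0], [0, 0, -48.0, 0.019, 0.0405, 0, 0]]]
```

>>> {"name": "move_arm", "arguments": {
  "deltas": [
    [[0, 0, -4, 0.0013, 0.0041, 0, 0], [0, 0, -8, 0.0017, 0.0078, 0, 0], [0, 0, -12, 0.0024, 0.0116, 0, 0], [0, 0, -16, 0.0033, 0.0152, 0, 0], [0, 0, -20, 0.0044, 0.0188, 0, 0], [0, 0, -24, 0.0058, 0.0223, 0, 0], [0, 0, -28, 0.0075, 0.0257, 0, 0], [0, 0, -32, 0.0094, 0.029, 0, 0], [0, 0, -36, 0.0115, 0.0321, 0, 0], [0, 0, -40, 0.0138, 0.0351, 0, 0], [0, 0, -44, 0.0163, 0.0379, 0, 0], [0, 0, -48, 0.019, 0.0405, 0, 0]]
  ]
}}

```text
t: 5.95
eef_pos: [0.6559, -0.0841, 0.0908]
ee_rot: [3.142, 0.004, -2.962]
force: [7.6, 2.0, -3.9]
width: 0.0002
```

```bash
cat > dot.py <<'E'
from h import *; import m
def dot(n='wrist',fn=None):
    f,c=grab(n,fn);hsv=cv2.cvtColor(f,cv2.COLOR_BGR2HSV)
    k=cv2.inRange(hsv,(25,170,130),(35,255,255))
    _,_,st,ce=cv2.connectedComponentsWithStats(k); r=[]
    for s,e in zip(st[1:],ce[1:]):
        if s[4]<8: continue
        P=onz(c,e,.106)[:2]-m.C; d=np.hypot(*P)
        if d<.06: r.append((int(s[4]),e.round(1).tolist(),round(d*1e3,1),round(float(np.degrees(np.arctan2(P[1],P[0]))+172.3)%360,1)))
    return r   # area, px, radius mm, angle past pointer (deg)
if __name__=='__main__':
    import sys
    print(dot('wrist',sys.argv[1] if len(sys.argv)>1 else None)); s=monitor.get_state()
    p=s['eef_pos'];print(p.round(4),'F',s['force'].round(1),'q6',s['q'][5].round(2),'t',s['t'])
E
python3 dot.py w2.png
python3 - <<'E'
import cv2;cv2.imwrite('pics/w2b.png',cv2.imread('pics/w2.png'))
E
```

```text
[]
[ 0.6558 -0.0835  0.0908] F [ 7.7  2.1 -4.1] q6 -1.55 t 6.0
```

View pics/w2b.png

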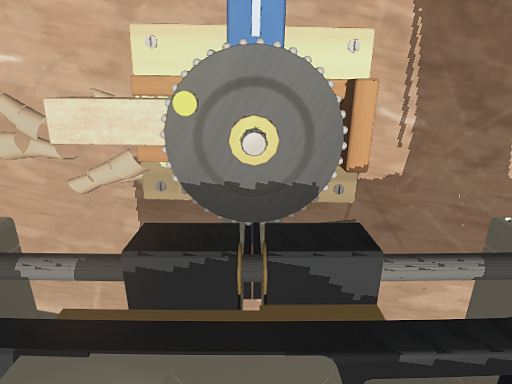

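The wrist view shows the tips against the rim and the dot at (185,103), with the ring centre at (254,143) and the pointer at the top (256,15). The ring turns with the tips. I'll fix the dot finder and continue the stroke.

Run:
```python
from h import *; import m
f=cv2.imread('pics/w2.png');print(cv2.cvtColor(f,cv2.COLOR_BGR2HSV)[100:107:3,182:189:3].tolist(), cv2.cvtColor(f,cv2.COLOR_BGR2HSV)[143,236])
c=load('wrist')
for u,z in(((185,103),.106),((254,143),.117),((257,15),.08)):
  P=onz(c,u,z)[:2];print(P,np.degrees(np.arctan2(*(P-m.C)[::-1]))+172.3)
m.rows([m.orb(10+6*i,.054,.091) for i in range(1,13)])
m.rows([m.orb(82+6*i,.054,.091) for i in range(1,13)])
```

```text
[[[30, 113, 226], [31, 113, 226], [31, 113, 227]], [[30, 113, 226], [31, 113, 226], [31, 114, 226]], [[31, 113, 226], [31, 113, 226], [31, 114, 226]]] [ 28  91 223]
[ 0.58889451 -0.12789534] 63.13672291382717
[ 0.59962331 -0.09370243] 310.0058980645907
[ 0.54152119 -0.10255547] 0.07747350085716675
[[[0, 0, -6.0, 0.0003, 0.0056, 0, 0], [0, 0, -12.0, 0.0012, 0.0112, 0, 0], [0, 0, -18.0, 0.0027, 0.0167, 0, 0], [0, 0, -24.0, 0.0047, 0.022, 0, 0], [0, 0, -30, 0.0072, 0.027, 0, 0], [0, 0, -36.0, 0.0103, 0.0317, 0, 0], [0, 0, -42.0, 0.0139, 0.0361, 0, 0], [0, 0, -48.0, 0.0179, 0.0401, 0, 0], [0, 0, -54.0, 0.0223, 0.0437, 0, 0], [0, 0, -60, 0.027, 0.0468, 0, 0], [0, 0, -66.0, 0.032, 0.0493, 0, 0], [0, 0, -72.0, 0.0373, 0.0514, 0, 0]]]
[[[0, 0, -6.0, 0.0003, 0.0056, 0, 0], [0, 0, -12.0, 0.0012, 0.0112, 0, 0], [0, 0, -18.0, 0.0027, 0.0167, 0, 0], [0, 0, -24.0, 0.0047, 0.022, 0, 0], [0, 0, -30, 0.0072, 0.027, 0, 0], [0, 0, -36.0, 0.0103, 0.0318, 0, 0], [0, 0, -42.0, 0.0139, 0.0361, 0, 0], [0, 0, -48.0, 0.0179, 0.0401, 0, 0], [0, 0, -54.0, 0.0223, 0.0437, 0, 0], [0, 0, -60, 0.027, 0.0468, 0, 0], [0, 0, -66.0, 0.032, 0.0494, 0, 0], [0, 0, -72.0, 0.0373, 0.0514, 0, 0]]]
```

>>> {"name": "move_arm", "arguments": {
  "deltas": [
    [[0, 0, -6, 0.0003, 0.0056, 0, 0], [0, 0, -12, 0.0012, 0.0112, 0, 0], [0, 0, -18, 0.0027, 0.0167, 0, 0], [0, 0, -24, 0.0047, 0.022, 0, 0], [0, 0, -30, 0.0072, 0.027, 0, 0], [0, 0, -36, 0.0103, 0.0317, 0, 0], [0, 0, -42, 0.0139, 0.0361, 0, 0], [0, 0, -48, 0.0179, 0.0401, 0, 0], [0, 0, -54, 0.0223, 0.0437, 0, 0], [0, 0, -60, 0.027, 0.0468, 0, 0], [0, 0, -66, 0.032, 0.0493, 0, 0], [0, 0, -72, 0.0373, 0.0514, 0, 0]]
  ]
}}

```text
t: 7.0
eef_pos: [0.6085, -0.0385, 0.0906]
ee_rot: [-3.14, 0.003, -1.704]
force: [1.5, 10.1, -1.5]
width: 0.0007
```

```bash
sed -i 's/(25,170,130),(35,255,255)/(27,100,120),(34,255,255)/; s/if d<.06/if .028<d<.044/' dot.py; python3 dot.py w3.png
```

```text
[(481, [182.5, 104.8], np.float64(35.5), 137.8)]
[ 0.6073 -0.0385  0.0906] F [-0.9  9.8 -1.4] q6 -0.38 t 7.05
```

>>> {"name": "move_arm", "arguments": {
  "deltas": [
    [[0, 0, -6, 0.0003, 0.0056, 0, 0], [0, 0, -12, 0.0012, 0.0112, 0, 0], [0, 0, -18, 0.0027, 0.0167, 0, 0], [0, 0, -24, 0.0047, 0.022, 0, 0], [0, 0, -30, 0.0072, 0.027, 0, 0], [0, 0, -36, 0.0103, 0.0318, 0, 0], [0, 0, -42, 0.0139, 0.0361, 0, 0], [0, 0, -48, 0.0179, 0.0401, 0, 0], [0, 0, -54, 0.0223, 0.0437, 0, 0], [0, 0, -60, 0.027, 0.0468, 0, 0], [0, 0, -66, 0.032, 0.0494, 0, 0], [0, 0, -72, 0.0373, 0.0514, 0, 0]]
  ]
}}

```text
t: 8.05
eef_pos: [0.5503, -0.0706, 0.0904]
ee_rot: [3.141, 0.002, -0.448]
force: [-2.9, 0.9, -0.4]
width: 0.0006
```

```bash
python3 dot.py w4.png
python3 - <<'E'
from m import *
print(get())
rows([orb(154+6*i,.054,.091) for i in range(1,13)])
E
```

```text
[]
[ 0.55   -0.0713  0.0904] F [-2.8 -0.6  0.8] q6 0.91 t 8.1
[0.5519508464526101, -0.07082577081518562, 0.09100000000000001, -25.960000000000008]
[[[0, 0, -6.0, 0.0003, 0.0056, 0, 0], [0, 0, -12.0, 0.0012, 0.0112, 0, 0], [0, 0, -18.0, 0.0026, 0.0167, 0, 0], [0, 0, -24.0, 0.0047, 0.022, 0, 0], [0, 0, -30, 0.0072, 0.027, 0, 0], [0, 0, -36.0, 0.0103, 0.0317, 0, 0], [0, 0, -42.0, 0.0139, 0.0361, 0, 0], [0, 0, -48.0, 0.0179, 0.0401, 0, 0], [0, 0, -54.0, 0.0222, 0.0437, 0, 0], [0, 0, -60, 0.027, 0.0468, 0, 0], [0, 0, -66.0, 0.032, 0.0493, 0, 0], [0, 0, -72.0, 0.0373, 0.0514, 0, 0]]]
```

Run:
```python
import cv2
h=cv2.cvtColor(cv2.imread('pics/w4.png'),cv2.COLOR_BGR2HSV)
print(h[96:120:4,172:200:4].tolist())
k=cv2.inRange(h,(20,60,60),(36,255,255))
_,_,st,ce=cv2.connectedComponentsWithStats(k)
for s,e in zip(st[1:],ce[1:]):
    if s[4]>50:print(s,e.round())
```

```text
[[[21, 142, 174], [21, 144, 188], [21, 144, 191], [20, 77, 96], [26, 23, 76], [26, 23, 77], [23, 26, 77]], [[21, 142, 181], [21, 144, 181], [21, 144, 181], [21, 143, 182], [18, 94, 103], [30, 17, 76], [24, 17, 75]], [[21, 143, 180], [21, 144, 181], [21, 143, 180], [21, 145, 180], [21, 147, 184], [30, 17, 75], [25, 21, 73]], [[21, 144, 181], [21, 142, 181], [21, 145, 181], [21, 145, 180], [21, 147, 184], [30, 17, 74], [25, 22, 69]], [[21, 144, 181], [21, 144, 182], [21, 145, 180], [21, 145, 178], [21, 150, 172], [26, 24, 74], [23, 30, 69]], [[21, 147, 189], [21, 144, 182], [21, 144, 181], [21, 149, 185], [75, 7, 70], [26, 25, 70], [26, 27, 67]]]
[216   0  40  40  84] [233.  17.]
[238   0  71  45 275] [276.  21.]
[110  67  60  54 117] [137.  92.]
[160  94  31  26 516] [177. 107.]
[366 106  27  36 285] [379. 128.]
[140 109  22  21 135] [153. 118.]
```

```bash
sed -i 's/(27,100,120),(34,255,255)/(19,60,60),(35,255,255)/; s/s\[4\]<8/s[4]<150/' dot.py
python3 - <<'E'
from h import *;import m
P=onz(load('wrist'),(177,107),.106)[:2]-m.C;print(np.hypot(*P),np.degrees(np.arctan2(P[1],P[0]))+172.3)
E
```

```text
0.036674645129453266 212.59933586835882
```

>>> {"name": "move_arm", "arguments": {
  "deltas": [
    [[0, 0, -6, 0.0003, 0.0056, 0, 0], [0, 0, -12, 0.0014, 0.0112, 0, 0], [0, 0, -18, 0.003, 0.0167, 0, 0], [0, 0, -24, 0.0052, 0.022, 0, 0], [0, 0, -30, 0.0077, 0.027, 0, 0], [0, 0, -36, 0.0108, 0.0317, 0, 0], [0, 0, -42, 0.0144, 0.0361, 0, 0], [0, 0, -48, 0.0184, 0.0401, 0, 0], [0, 0, -54, 0.0227, 0.0437, 0, 0], [0, 0, -60, 0.0275, 0.0468, 0, 0], [0, 0, -66, 0.0325, 0.0493, 0, 0], [0, 0, -72, 0.0378, 0.0514, 0, 0]]
  ]
}}

```text
t: 9.1
eef_pos: [0.5626, -0.1338, 0.0904]
ee_rot: [-3.14, 0.001, 0.806]
force: [-1.9, -0.7, -0.3]
width: 0.0002
```

```bash
python3 dot.py w5.png
```

```text
[(513, [180.9, 103.7], np.float64(37.0), 281.3)]
[ 0.5634 -0.1343  0.0904] F [-0.6 -2.3  0.4] q6 2.28 t 9.15
```

```bash
python3 - <<'E'
from m import *
y=45.96+.08;s=get();print(s)
# actual last command had +0.0005 in tool x of call start (yaw -25.96)
p=np.array(s[:3])+rot(-25.96)@[.0005,0,0];s=[*p.tolist(),s[3]];json.dump(s,open(F,'w'))
import m; m.C=np.array([.601,-.094])
rows([orb(226,.062,.091),orb(226,.07,.091)]+[orb(226-7*i,.07,.091) for i in range(1,11)])
rows([orb(156-7*i,.07,.091) for i in range(1,13)])
rows([orb(72-7*i,.07,.091) for i in range(1,13)])
rows([orb(-12,.064,.091),orb(-12,.058,.091),orb(-12,.054,.091),orb(-12,.054,.091)]+[orb(-12+6*i,.054,.091) for i in range(1,9)])
E
sed -i 's/^C=.*/C=np.array([.601,-.094])/' m.py
```

```text
[0.5629872523718992, -0.13336733894698644, 0.09100000000000001, 46.03999999999999]
[[[0, 0, 0, -0.0074, -0.0005, 0, 0], [0, 0, 0, -0.0154, -0.0005, 0, 0], [0, 0, 7.0, -0.0149, -0.009, 0, 0], [0, 0, 14.0, -0.0133, -0.0174, 0, 0], [0, 0, 21.0, -0.0108, -0.0256, 0, 0], [0, 0, 28.0, -0.0072, -0.0333, 0, 0], [0, 0, 35.0, -0.0027, -0.0406, 0, 0], [0, 0, 42.0, 0.0026, -0.0473, 0, 0], [0, 0, 49.0, 0.0087, -0.0533, 0, 0], [0, 0, 56.0, 0.0155, -0.0585, 0, 0], [0, 0, 63.0, 0.0228, -0.0628, 0, 0], [0, 0, 70, 0.0307, -0.0662, 0, 0]]]
[[[0, 0, 7.0, 0.0005, -0.0085, -0, 0], [0, 0, 14.0, 0.002, -0.0169, -0, 0], [0, 0, 21.0, 0.0046, -0.0251, -0, 0], [0, 0, 28.0, 0.0082, -0.0328, -0, 0], [0, 0, 35.0, 0.0126, -0.0401, -0, 0], [0, 0, 42.0, 0.018, -0.0468, -0, 0], [0, 0, 49.0, 0.0241, -0.0528, -0, 0], [0, 0, 56.0, 0.0309, -0.058, -0, 0], [0, 0, 63.0, 0.0382, -0.0623, -0, 0], [0, 0, 70, 0.0461, -0.0657, -0, 0], [0, 0, 77.0, 0.0543, -0.0682, -0, 0], [0, 0, 84.0, 0.0627, -0.0696, -0, 0]]]
[[[0, 0, 7.0, 0.0006, -0.0085, -0, 0], [0, 0, 14.0, 0.0021, -0.0169, -0, 0], [0, 0, 21.0, 0.0047, -0.0251, -0, 0], [0, 0, 28.0, 0.0083, -0.0328, -0, 0], [0, 0, 35.0, 0.0127, -0.0401, -0, 0], [0, 0, 42.0, 0.0181, -0.0468, -0, 0], [0, 0, 49.0, 0.0242, -0.0528, -0, 0], [0, 0, 56.0, 0.0309, -0.058, -0, 0], [0, 0, 63.0, 0.0383, -0.0623, -0, 0], [0, 0, 70, 0.0461, -0.0657, -0, 0], [0, 0, 77.0, 0.0543, -0.0682, -0, 0], [0, 0, 84.0, 0.0628, -0.0696, -0, 0]]]
[[[0, 0, 0, 0.006, 0, -0, 0], [0, 0, 0, 0.012, 0, -0, 0], [0, 0, 0, 0.016, 0, -0, 0], [0, 0, 0, 0.016, 0, -0, 0], [0, 0, -6.0, 0.0163, 0.0057, -0, 0], [0, 0, -12.0, 0.0172, 0.0113, -0, 0], [0, 0, -18.0, 0.0187, 0.0167, -0, 0], [0, 0, -24.0, 0.0207, 0.022, -0, 0], [0, 0, -30, 0.0233, 0.0271, -0, 0], [0, 0, -36.0, 0.0263, 0.0318, -0, 0], [0, 0, -42.0, 0.0299, 0.0362, -0, 0], [0, 0, -48.0, 0.0339, 0.0402, -0, 0]]]
```

>>> {"name": "move_arm", "arguments": {
  "deltas": [
    [[0, 0, 0, -0.0074, -0.0005, 0, 0], [0, 0, 0, -0.0154, -0.0005, 0, 0], [0, 0, 7, -0.0149, -0.009, 0, 0], [0, 0, 14, -0.0133, -0.0174, 0, 0], [0, 0, 21, -0.0108, -0.0256, 0, 0], [0, 0, 28, -0.0072, -0.0333, 0, 0], [0, 0, 35, -0.0027, -0.0406, 0, 0], [0, 0, 42, 0.0026, -0.0473, 0, 0], [0, 0, 49, 0.0087, -0.0533, 0, 0], [0, 0, 56, 0.0155, -0.0585, 0, 0], [0, 0, 63, 0.0228, -0.0628, 0, 0], [0, 0, 70, 0.0307, -0.0662, 0, 0]]
  ]
}}

```text
t: 10.15
eef_pos: [0.5362, -0.0653, 0.0908]
ee_rot: [-3.141, -0.0, -0.428]
force: [0.1, 0.7, 0.0]
width: 0.001
```

>>> {"name": "move_arm", "arguments": {
  "deltas": [
    [[0, 0, 7, 0.0005, -0.0085, 0, 0], [0, 0, 14, 0.002, -0.0169, 0, 0], [0, 0, 21, 0.0046, -0.0251, 0, 0], [0, 0, 28, 0.0082, -0.0328, 0, 0], [0, 0, 35, 0.0126, -0.0401, 0, 0], [0, 0, 42, 0.018, -0.0468, 0, 0], [0, 0, 49, 0.0241, -0.0528, 0, 0], [0, 0, 56, 0.0309, -0.058, 0, 0], [0, 0, 63, 0.0382, -0.0623, 0, 0], [0, 0, 70, 0.0461, -0.0657, 0, 0], [0, 0, 77, 0.0543, -0.0682, 0, 0], [0, 0, 84, 0.0627, -0.0696, 0, 0]]
  ]
}}

```text
t: 11.15
eef_pos: [0.6223, -0.0275, 0.0907]
ee_rot: [3.142, 0.0, -1.894]
force: [0.6, -0.9, -0.5]
width: 0.0002
```

>>> {"name": "move_arm", "arguments": {
  "deltas": [
    [[0, 0, 7, 0.0006, -0.0085, 0, 0], [0, 0, 14, 0.0021, -0.0169, 0, 0], [0, 0, 21, 0.0047, -0.0251, 0, 0], [0, 0, 28, 0.0083, -0.0328, 0, 0], [0, 0, 35, 0.0127, -0.0401, 0, 0], [0, 0, 42, 0.0181, -0.0468, 0, 0], [0, 0, 49, 0.0242, -0.0528, 0, 0], [0, 0, 56, 0.0309, -0.058, 0, 0], [0, 0, 63, 0.0383, -0.0623, 0, 0], [0, 0, 70, 0.0461, -0.0657, 0, 0], [0, 0, 77, 0.0543, -0.0682, 0, 0], [0, 0, 84, 0.0628, -0.0696, 0, 0]]
  ]
}}

```text
t: 12.15
eef_pos: [0.6688, -0.1091, 0.0906]
ee_rot: [3.141, -0.0, 2.923]
force: [-0.5, 0.5, -0.1]
width: 0.0006
```

```bash
python3 dot.py w6.png
```

```text
[(553, [322.4, 65.9], np.float64(36.8), 283.0)]
[ 0.6683 -0.1103  0.0906] F [-0.8 -1.1  0.1] q6 -1.92 t 12.2
```

Ring stayed at 283°. Second stroke.

>>> {"name": "move_arm", "arguments": {
  "deltas": [
    [[0, 0, 0, 0.006, 0, 0, 0], [0, 0, 0, 0.012, 0, 0, 0], [0, 0, 0, 0.016, 0, 0, 0], [0, 0, 0, 0.016, 0, 0, 0], [0, 0, -6, 0.0163, 0.0057, 0, 0], [0, 0, -12, 0.0172, 0.0113, 0, 0], [0, 0, -18, 0.0187, 0.0167, 0, 0], [0, 0, -24, 0.0207, 0.022, 0, 0], [0, 0, -30, 0.0233, 0.0271, 0, 0], [0, 0, -36, 0.0263, 0.0318, 0, 0], [0, 0, -42, 0.0299, 0.0362, 0, 0], [0, 0, -48, 0.0339, 0.0402, 0, 0]]
  ]
}}

```text
t: 13.2
eef_pos: [0.6458, -0.0603, 0.0912]
ee_rot: [-3.14, 0.004, -2.504]
force: [4.6, 3.0, -1.3]
width: 0.0006
```

```bash
python3 dot.py w7.png
```

```text
[(515, [318.7, 98.2], np.float64(37.1), 331.3)]
[ 0.6452 -0.0597  0.0913] F [ 2.6  3.8 -2.6] q6 -1.13 t 13.25
```

>>> {"name": "move_arm", "arguments": {
  "deltas": [
    [[0, 0, -6, 0.0003, 0.0056, 0, 0], [0, 0, -12, 0.0012, 0.0112, 0, 0], [0, 0, -18, 0.0027, 0.0167, 0, 0], [0, 0, -24, 0.0047, 0.022, 0, 0], [0, 0, -30, 0.0072, 0.027, 0, 0], [0, 0, -36, 0.0103, 0.0318, 0, 0], [0, 0, -42, 0.0139, 0.0361, 0, 0], [0, 0, -48, 0.0179, 0.0401, 0, 0], [0, 0, -54, 0.0223, 0.0437, 0, 0], [0, 0, -60, 0.027, 0.0468, 0, 0], [0, 0, -66, 0.032, 0.0494, 0, 0], [0, 0, -72, 0.0373, 0.0514, 0, 0]]
  ]
}}

```text
t: 14.25
eef_pos: [0.5833, -0.0408, 0.0909]
ee_rot: [-3.14, 0.001, -1.248]
force: [-1.9, 5.5, 2.4]
width: 0.0002
```

```bash
python3 dot.py w8.png
```

```text
[(515, [317.9, 98.2], np.float64(36.6), 42.3)]
[ 0.5822 -0.0412  0.0909] F [-3.6  4.   1.6] q6 0.07 t 14.3
```

>>> {"name": "move_arm", "arguments": {
  "deltas": [
    [[0, 0, -6, 0.0003, 0.0056, 0, 0], [0, 0, -12, 0.0012, 0.0112, 0, 0], [0, 0, -18, 0.0027, 0.0167, 0, 0], [0, 0, -24, 0.0047, 0.022, 0, 0], [0, 0, -30, 0.0072, 0.027, 0, 0], [0, 0, -36, 0.0103, 0.0318, 0, 0], [0, 0, -42, 0.0139, 0.0361, 0, 0], [0, 0, -48, 0.0179, 0.0401, 0, 0], [0, 0, -54, 0.0223, 0.0437, 0, 0], [0, 0, -60, 0.027, 0.0468, 0, 0], [0, 0, -66, 0.032, 0.0494, 0, 0], [0, 0, -72, 0.0373, 0.0514, 0, 0]]
  ]
}}

```text
t: 15.3
eef_pos: [0.5453, -0.0936, 0.0907]
ee_rot: [-3.141, 0.001, 0.009]
force: [-1.8, -0.0, 1.9]
width: -0.0
```

```bash
python3 dot.py w9.png
```

```text
[(514, [319.1, 98.2], np.float64(35.6), 113.9)]
[ 0.5454 -0.0943  0.0907] F [-1.3 -1.8  0.1] q6 1.4 t 15.35
```

>>> {"name": "move_arm", "arguments": {
  "deltas": [
    [[0, 0, -6, 0.0003, 0.0056, 0, 0], [0, 0, -12, 0.0012, 0.0112, 0, 0], [0, 0, -18, 0.0027, 0.0167, 0, 0], [0, 0, -24, 0.0047, 0.022, 0, 0], [0, 0, -30, 0.0072, 0.027, 0, 0], [0, 0, -36, 0.0103, 0.0318, 0, 0], [0, 0, -42, 0.0139, 0.0361, 0, 0], [0, 0, -48, 0.0179, 0.0401, 0, 0], [0, 0, -54, 0.0223, 0.0437, 0, 0], [0, 0, -60, 0.027, 0.0468, 0, 0], [0, 0, -66, 0.032, 0.0494, 0, 0], [0, 0, -72, 0.0373, 0.0514, 0, 0]]
  ]
}}

```text
t: 16.35
eef_pos: [0.5829, -0.1459, 0.0907]
ee_rot: [-3.14, 0.002, 1.262]
force: [-2.6, -6.3, 0.1]
width: 0.0004
```

```bash
python3 dot.py w10.png
python3 - <<'E'
from m import *
s=get();y=s[3];p=np.array(s[:3])
for _ in range(3): p=p+rot(y)@[.0373,.0514,0];y+=72
print(p,y,orb(252,.054,.091))
json.dump([*p.tolist(),y],open(F,'w'))
rows([orb(252,.062,.091),orb(252,.07,.091)]+[orb(252-7*i,.07,.091) for i in range(1,11)])
E
```

```text
[(507, [322.1, 100.0], np.float64(35.5), 186.0)]
[ 0.5841 -0.1462  0.0907] F [-0.6 -6.4  1.2] q6 2.76 t 16.4
[ 0.58427858 -0.14538416  0.091     ] 72.03999999999999 [np.float64(0.5843130823037528), np.float64(-0.1453570518799383), 0.091, 72]
[[[0, 0, 0, -0.008, 0, -0, 0], [0, 0, 0, -0.016, 0, -0, 0], [0, 0, 7.0, -0.0154, -0.0085, -0, 0], [0, 0, 14.0, -0.0139, -0.0169, -0, 0], [0, 0, 21.0, -0.0113, -0.0251, -0, 0], [0, 0, 28.0, -0.0077, -0.0328, -0, 0], [0, 0, 35.0, -0.0033, -0.0401, -0, 0], [0, 0, 42.0, 0.002, -0.0468, -0, 0], [0, 0, 49.0, 0.0081, -0.0528, -0, 0], [0, 0, 56.0, 0.0149, -0.058, -0, 0], [0, 0, 63.0, 0.0223, -0.0623, -0, 0], [0, 0, 70, 0.0301, -0.0657, -0, 0]]]
```

>>> {"name": "move_arm", "arguments": {
  "deltas": [
    [[0, 0, 0, -0.008, 0, 0, 0], [0, 0, 0, -0.016, 0, 0, 0], [0, 0, 7, -0.0154, -0.0085, 0, 0], [0, 0, 14, -0.0139, -0.0169, 0, 0], [0, 0, 21, -0.0113, -0.0251, 0, 0], [0, 0, 28, -0.0077, -0.0328, 0, 0], [0, 0, 35, -0.0033, -0.0401, 0, 0], [0, 0, 42, 0.002, -0.0468, 0, 0], [0, 0, 49, 0.0081, -0.0528, 0, 0], [0, 0, 56, 0.0149, -0.058, 0, 0], [0, 0, 63, 0.0223, -0.0623, 0, 0], [0, 0, 70, 0.0301, -0.0657, 0, 0]]
  ]
}}

```text
t: 17.4
eef_pos: [0.5302, -0.0962, 0.0908]
ee_rot: [-3.141, -0.0, 0.027]
force: [-0.8, 0.3, 0.6]
width: 0.0003
```

>>> {"name": "move_arm", "arguments": {
  "deltas": [
    [[0, 0, 7, 0.0005, -0.0085, 0, 0], [0, 0, 14, 0.002, -0.0169, 0, 0], [0, 0, 21, 0.0046, -0.0251, 0, 0], [0, 0, 28, 0.0082, -0.0328, 0, 0], [0, 0, 35, 0.0126, -0.0401, 0, 0], [0, 0, 42, 0.018, -0.0468, 0, 0], [0, 0, 49, 0.0241, -0.0528, 0, 0], [0, 0, 56, 0.0309, -0.058, 0, 0], [0, 0, 63, 0.0382, -0.0623, 0, 0], [0, 0, 70, 0.0461, -0.0657, 0, 0], [0, 0, 77, 0.0543, -0.0682, 0, 0], [0, 0, 84, 0.0627, -0.0696, 0, 0]]
  ]
}}

```text
t: 18.4
eef_pos: [0.591, -0.0244, 0.0907]
ee_rot: [-3.141, 0.0, -1.438]
force: [-0.2, 0.3, 0.5]
width: 0.0001
```

>>> {"name": "move_arm", "arguments": {
  "deltas": [
    [[0, 0, 7, 0.0005, -0.0085, 0, 0], [0, 0, 14, 0.002, -0.0169, 0, 0], [0, 0, 21, 0.0046, -0.0251, 0, 0], [0, 0, 28, 0.0082, -0.0328, 0, 0], [0, 0, 35, 0.0126, -0.0401, 0, 0], [0, 0, 42, 0.018, -0.0468, 0, 0], [0, 0, 49, 0.0241, -0.0528, 0, 0], [0, 0, 56, 0.0309, -0.058, 0, 0], [0, 0, 63, 0.0382, -0.0623, 0, 0], [0, 0, 70, 0.0461, -0.0657, 0, 0], [0, 0, 77, 0.0543, -0.0682, 0, 0], [0, 0, 84, 0.0627, -0.0696, 0, 0]]
  ]
}}

```text
t: 19.4
eef_pos: [0.6687, -0.0774, 0.0906]
ee_rot: [3.141, 0.0, -2.904]
force: [-0.4, -0.5, 0.5]
width: 0.0005
```

>>> {"name": "move_arm", "arguments": {
  "deltas": [
    [[0, 0, 0, 0.006, 0, 0, 0], [0, 0, 0, 0.012, 0, 0, 0], [0, 0, 0, 0.016, 0, 0, 0], [0, 0, 0, 0.016, 0, 0, 0], [0, 0, -6, 0.0163, 0.0057, 0, 0], [0, 0, -12, 0.0172, 0.0113, 0, 0], [0, 0, -18, 0.0187, 0.0167, 0, 0], [0, 0, -24, 0.0207, 0.022, 0, 0], [0, 0, -30, 0.0233, 0.0271, 0, 0], [0, 0, -36, 0.0263, 0.0318, 0, 0], [0, 0, -42, 0.0299, 0.0362, 0, 0], [0, 0, -48, 0.0339, 0.0402, 0, 0]]
  ]
}}

```text
t: 20.4
eef_pos: [0.6268, -0.0441, 0.091]
ee_rot: [-3.139, 0.004, -2.05]
force: [3.1, 5.8, -2.5]
width: 0.0006
```

>>> {"name": "move_arm", "arguments": {
  "deltas": [
    [[0, 0, -6, 0.0003, 0.0056, 0, 0], [0, 0, -12, 0.0012, 0.0112, 0, 0], [0, 0, -18, 0.0027, 0.0167, 0, 0], [0, 0, -24, 0.0047, 0.022, 0, 0], [0, 0, -30, 0.0072, 0.027, 0, 0], [0, 0, -36, 0.0103, 0.0318, 0, 0], [0, 0, -42, 0.0139, 0.0361, 0, 0], [0, 0, -48, 0.0179, 0.0401, 0, 0], [0, 0, -54, 0.0223, 0.0437, 0, 0], [0, 0, -60, 0.027, 0.0468, 0, 0], [0, 0, -66, 0.032, 0.0494, 0, 0], [0, 0, -72, 0.0373, 0.0514, 0, 0]]
  ]
}}

```text
t: 21.4
eef_pos: [0.5614, -0.0543, 0.0907]
ee_rot: [-3.142, 0.001, -0.794]
force: [-2.3, 3.4, 1.2]
width: 0.0003
```

```bash
python3 dot.py w11.png
```

```text
[(382, [253.3, 211.0], np.float64(37.2), 310.2)]
[ 0.5608 -0.055   0.0907] F [-3.1  2.3  1.2] q6 0.54 t 21.45
```

>>> {"name": "move_arm", "arguments": {
  "deltas": [
    [[0, 0, -6, 0.0003, 0.0056, 0, 0], [0, 0, -12, 0.0012, 0.0112, 0, 0], [0, 0, -18, 0.0027, 0.0167, 0, 0], [0, 0, -24, 0.0047, 0.022, 0, 0], [0, 0, -30, 0.0072, 0.027, 0, 0], [0, 0, -36, 0.0103, 0.0318, 0, 0], [0, 0, -42, 0.0139, 0.0361, 0, 0], [0, 0, -48, 0.0179, 0.0401, 0, 0], [0, 0, -48, 0.0126, 0.046, 0, 0], [0, 0, -48, 0.0072, 0.052, 0, 0], [0, 0, -48, 0.0072, 0.052, 0, 0]]
  ]
}}

```text
t: 22.37
eef_pos: [0.5287, -0.0963, 0.0905]
ee_rot: [-3.141, 0.001, 0.032]
force: [0.2, 0.3, -0.7]
width: 0.0004
```

```bash
python3 dot.py w12.png
python3 - <<'E'
import cv2;cv2.imwrite('pics/w12b.png',cv2.imread('pics/w12.png'))
E
```

```text
[(410, [254.3, 179.4], np.float64(37.1), 356.8)]
[ 0.5298 -0.0962  0.0908] F [ 0.4 -0.3  0.1] q6 1.42 t 22.4167
```

View pics/w12b.png

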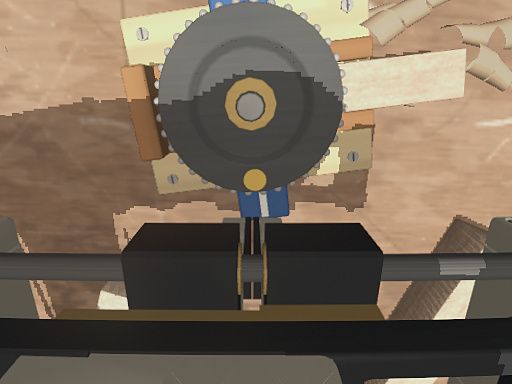

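The wrist view shows the ring standing with the dot at (254,180), next to the pointer line at (264,205). My count gives about 717°. The bar's free end is at about (466,72). Next I go round to it.

Run:
```python
from h import *; import m
c=load('wrist');a=np.radians(7.7);ex=np.array([np.cos(a),np.sin(a)]);ey=np.array([-ex[1],ex[0]])
ct=load('top')
for n,cc,u in(('wrist',c,(466,72)),('top',ct,(225+609/6,130+188/6))):
    b=onz(cc,u,.043)[:2]; print(n,b,'jig',(b-m.C)@ex,(b-m.C)@ey)
m.json.dump([*m.orb(182,.07,.091)[:3],2.04],open(m.F,'w'))
g=lambda y,z,yaw:[*(m.C+ey*y),z,yaw]
s=m.get()
m.rows([[s[0]-.0,s[1],.19,2.04]])
m.rows([g(-.185,.19,-82.3)],3)
m.rows([g(-.185,.023,-82.3)])
```

```text
wrist [ 0.62296857 -0.23400657] jig 0.003011533361545124 -0.1416876462267611
top [ 0.62284885 -0.23209863] jig 0.0031485347801633347 -0.1397808700674838
[[[0, 0, -0, 0, 0, -0.099, 0]]]
[[[0, 0, 84.3, 0.088, 0.184, 0, 0]]]
[[[0, 0, 0, 0.0002, -0.0002, 0.167, 0]]]
```

>>> {"name": "move_arm", "arguments": {
  "deltas": [
    [[0, 0, 0, 0, 0, -0.04, 0], [0, 0, 0, 0, 0, -0.08, 0], [0, 0, 0, 0, 0, -0.099, 0], [0, 0, 0, 0, 0, -0.099, 0]]
  ]
}}

```text
t: 22.75
eef_pos: [0.5339, -0.0961, 0.1952]
ee_rot: [3.141, -0.009, 0.035]
force: [0.3, -1.0, -0.8]
width: 0.0006
```

>>> {"name": "move_arm", "arguments": {
  "deltas": [
    [[0, 0, 84.3, 0.088, 0.184, 0, 0], [0, 0, 84.3, 0.088, 0.184, 0, 0], [0, 0, 84.3, 0.088, 0.184, 0, 0], [0, 0, 84.3, 0.088, 0.184, 0, 0], [0, 0, 84.3, 0.088, 0.184, 0, 0], [0, 0, 84.3, 0.088, 0.184, 0, 0], [0, 0, 84.3, 0.088, 0.184, 0, 0], [0, 0, 84.3, 0.088, 0.184, 0, 0], [0, 0, 84.3, 0.088, 0.184, 0, 0], [0, 0, 84.3, 0.088, 0.184, 0, 0], [0, 0, 84.3, 0.088, 0.184, 0, 0], [0, 0, 84.3, 0.088, 0.184, 0, 0]]
  ]
}}

```text
t: 23.75
eef_pos: [0.6254, -0.2768, 0.1891]
ee_rot: [3.141, 0.0, -1.444]
force: [-0.0, 0.9, 0.0]
width: 0.0005
```

Run:
```python
from h import *
s=monitor.get_state();print(s['eef_pos'],np.degrees(s['ee_rot']),s['q'].round(2))
f,c=grab('top','t1.png')
cv2.imwrite('pics/t1b.png',cv2.resize(f[100:240,200:380],None,fx=4,fy=4,interpolation=cv2.INTER_CUBIC))
```

```text
[ 0.62542661 -0.2767671   0.18907681] [ 1.79980391e+02  9.69354542e-03 -8.27450250e+01] [-0.13  0.4  -0.02 -0.   -1.16  0.26]
```

View pics/t1b.png

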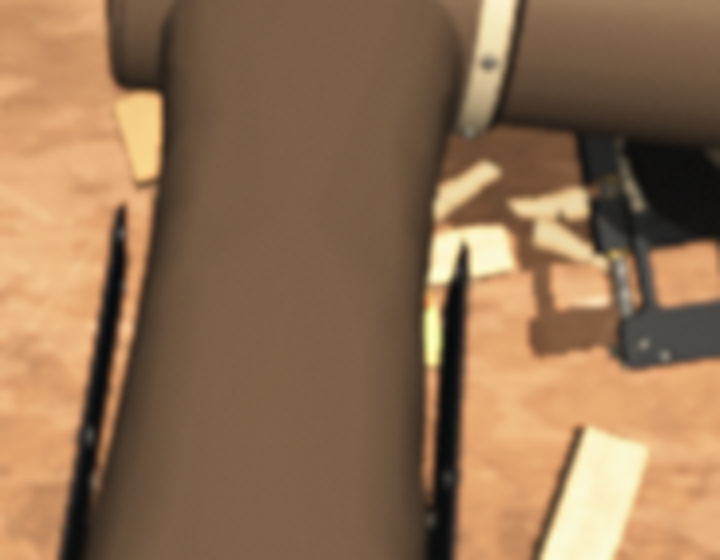

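The top view shows the arm covering the clamp. The bar end at crop (510,245) is undisturbed and the finger area is clear. I descend and push.

>>> {"name": "move_arm", "arguments": {
  "deltas": [
    [[0, 0, 0, 0, 0, 0.04, 0], [0, 0, 0, 0, 0, 0.08, 0], [0, 0, 0, 0, 0, 0.12, 0], [0, 0, 0, 0, 0, 0.15, 0], [0, 0, 0, 0, 0, 0.163, 0], [0, 0, 0, 0, 0, 0.166, 0], [0, 0, 0, 0, 0, 0.166, 0]]
  ]
}}

```text
t: 24.38
eef_pos: [0.6256, -0.2772, 0.0234]
ee_rot: [3.141, -0.0, -1.435]
force: [0.0, -0.5, 0.7]
width: 0.0006
```

>>> {"name": "move_arm", "arguments": {
  "deltas": [
    [[0, 0, 0, -0.006, 0, 0, 0], [0, 0, 0, -0.012, 0, 0, 0], [0, 0, 0, -0.018, 0, 0, 0], [0, 0, 0, -0.024, 0, 0, 0], [0, 0, 0, -0.03, 0, 0, 0], [0, 0, 0, -0.034, 0, 0, 0], [0, 0, 0, -0.038, 0, 0, 0], [0, 0, 0, -0.042, 0, 0, 0], [0, 0, 0, -0.046, 0, 0, 0], [0, 0, 0, -0.05, 0, 0, 0], [0, 0, 0, -0.05, 0, 0, 0]]
  ]
}}

```text
t: 25.3
eef_pos: [0.6185, -0.2269, 0.0235]
ee_rot: [3.141, 0.0, -1.435]
force: [0.3, 0.3, -0.1]
width: 0.0003
```

>>> {"name": "move_arm", "arguments": {
  "deltas": [
    [[0, 0, 0, -0.003, 0, 0, 0], [0, 0, 0, -0.006, 0, 0, 0], [0, 0, 0, -0.009, 0, 0, 0], [0, 0, 0, -0.012, 0, 0, 0], [0, 0, 0, -0.015, 0, 0, 0], [0, 0, 0, -0.018, 0, 0, 0], [0, 0, 0, -0.02, 0, 0, 0], [0, 0, 0, -0.021, 0, 0, 0], [0, 0, 0, -0.021, 0, 0, 0]]
  ]
}}

```text
t: 26.05
eef_pos: [0.6158, -0.2065, 0.0236]
ee_rot: [3.142, 0.0, -1.435]
force: [-0.4, -0.5, -0.4]
width: 0.0006
```

Run:
```python
from h import *; import m
s=monitor.get_state();a=np.radians(7.7);ex=np.array([np.cos(a),np.sin(a)]);ey=np.array([-ex[1],ex[0]])
d=s['eef_pos'][:2]-m.C;print('jig',d@ex,d@ey,s['eef_pos'],s['force'].round(1),s['t'])
```

```text
jig -0.00040199347490082506 -0.11350990566509656 [ 0.61581039 -0.20654027  0.02358495] [-0.4 -0.5 -0.4] 26.05
```

>>> {"name": "move_arm", "arguments": {
  "deltas": [
    [[0, 0, 0, -0.001, 0, 0, 0], [0, 0, 0, -0.002, 0, 0, 0], [0, 0, 0, -0.003, 0, 0, 0], [0, 0, 0, -0.004, 0, 0, 0], [0, 0, 0, -0.004, 0, 0, 0], [0, 0, 0, -0.004, 0, 0, 0]]
  ]
}}

```text
t: 26.55
eef_pos: [0.6157, -0.2036, 0.0239]
ee_rot: [-3.141, -0.001, -1.435]
force: [-0.7, -4.3, -0.4]
width: 0.0004
```

>>> {"name": "move_arm", "arguments": {
  "deltas": [
    [[0, 0, 0, -0.001, 0, 0, 0], [0, 0, 0, -0.002, 0, 0, 0], [0, 0, 0, -0.002, 0, 0, 0], [0, 0, 0, -0.002, 0, 0, 0]]
  ]
}}

```text
t: 26.88
eef_pos: [0.616, -0.2034, 0.0245]
ee_rot: [-3.14, -0.003, -1.435]
force: [1.3, -13.6, -0.7]
width: 0.0002
```

Force rose to 13.6 N with no travel, so the bar is against the stop. I back off, lift and check.

>>> {"name": "move_arm", "arguments": {
  "deltas": [
    [[0, 0, 0, 0.01, 0, 0, 0], [0, 0, 0, 0.03, 0, 0, 0], [0, 0, 0, 0.06, 0, 0, 0], [0, 0, 0, 0.07, 0, -0.03, 0], [0, 0, 0, 0.07, 0, -0.07, 0], [0, 0, 0, 0.07, 0, -0.11, 0], [0, 0, 0, 0.07, 0, -0.15, 0], [0, 0, 0, 0.07, -0.04, -0.19, 0], [0, 0, 0, 0.1, -0.06, -0.19, 0], [0, 0, 0, 0.14, -0.06, -0.19, 0], [0, 0, 0, 0.18, -0.06, -0.19, 0], [0, 0, 0, 0.22, -0.06, -0.19, 0]]
  ]
}}

```text
t: 27.88
eef_pos: [0.7048, -0.4116, 0.2135]
ee_rot: [-3.141, 0.001, -1.434]
force: [0.9, -0.1, 0.4]
width: 0.0004
```

Run:
```python
from h import *
s=monitor.get_state();print(s['eef_pos'],s['force'].round(1),s['t'])
f,c=grab('top','t2.png')
cv2.imwrite('pics/t2b.png',cv2.resize(f[130:215,225:345],None,fx=6,fy=6,interpolation=cv2.INTER_CUBIC))
```

```text
[ 0.70482221 -0.41162153  0.21354575] [ 0.9 -0.1  0.4] 27.8833
```

View pics/t2b.png

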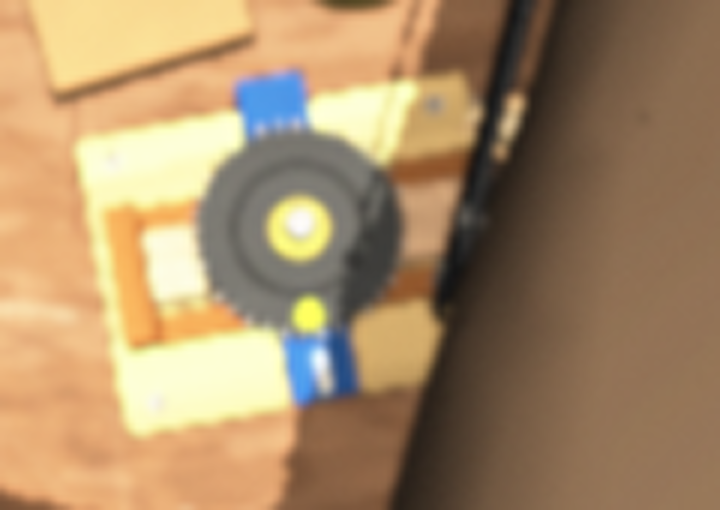

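The top view shows the dot at (310,315) beside the pointer at (322,372), and the bar filling the channel up to the stop at (143,265). The arm hides the free end, so I clear it for one last measurement.

>>> {"name": "move_arm", "arguments": {
  "deltas": [
    [[0, 0, 0, 0.02, 0.03, 0, 0], [0, 0, 0, 0.04, 0.06, 0, 0], [0, 0, 0, 0.06, 0.09, 0, 0], [0, 0, 0, 0.08, 0.12, 0, 0], [0, 0, 0, 0.08, 0.15, 0, 0], [0, 0, 0, 0.08, 0.18, 0, 0], [0, 0, 0, 0.08, 0.21, 0, 0], [0, 0, 0, 0.08, 0.23, 0, 0], [0, 0, 0, 0.08, 0.23, 0, 0]]
  ]
}}

```text
t: 28.68
eef_pos: [0.4831, -0.5217, 0.2143]
ee_rot: [-3.142, 0.001, -1.438]
force: [0.8, -0.3, -0.5]
width: 0.0004
```

Run:
```python
from h import *
f,c=grab('top','t3.png');a=cv2.imread('pics/top0.png')
g=lambda f:cv2.resize(f[140:200,240:320],None,fx=7,fy=7,interpolation=cv2.INTER_CUBIC)
cv2.imwrite('pics/t3b.png',g(f));print(monitor.get_state()['t'])
```

```text
28.7333
```

View pics/t3b.png

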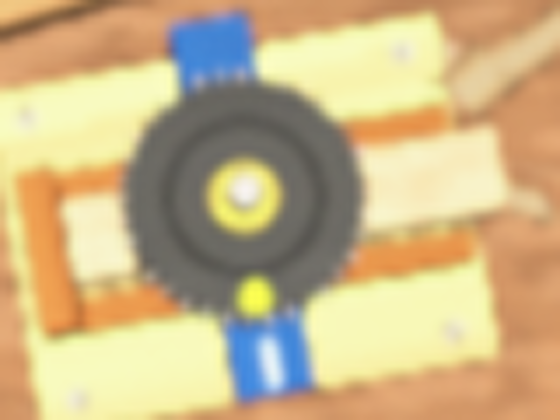

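Run:
```python
from h import *; import m
c=load('top');a=np.radians(7.7);ey=np.array([-np.sin(a),np.cos(a)])
for n,u,z in(('end',(503,166),.043),('far',(66,238),.043)):
    b=onz(c,(240+u[0]/7,140+u[1]/7),z)[:2];print(n,(b-m.C)@ey)
P=onz(c,(240+255/7,140+298/7),.106)[:2];r=onz(c,(240+243/7,140+195/7),.106)[:2]
print('ring',np.degrees(np.arctan2(*(P-r)[::-1]))+172.3)
arm.job_done();print('done')
```

```text
end -0.10078212377215948
far 0.06518062577854876
ring -2.3681788525757383
the job is handed in; nothing more can be done
done
```

I rolled the ring back two turns with shut fingertips, pushed the bar home to the end stop, and handed the job in at about 29 s. No verdict is reported.

- **Ring:** I turned it in three strokes round the rim and tracked the dot by camera, from about 12° at the start to 717°. The last top view put the dot about 2° short of the pointer, and the tolerance is 25°.
- **Bar:** I pushed it until the force rose to 13.6 N with no further travel. The last picture puts its free end at jig y = -0.101 m (it must be above -0.103) and its far end at +0.065 m, which is the stop face. That is good to about 1–2 mm, so the bar-end margin is about as large as the measuring error.
- **Robot:** The arm stands clear of everything. I kept it clear of the sanding block, tin and tall block, and steered above the tin and block tops while turning the ring. I did not measure their final positions.
- **Disagreement:** My jig frame placed the bar's centre line about 3 mm to one side at the start. This did not affect the push.

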